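Ready the telescopic reacher beside the fridge

TASK

Ready the reacher-grabber that lies in its rack, so that I can fish behind the fridge with it: first prove the jaw by squeezing its trigger fully in and letting it spring right back out. Then pinch the square collar so that its push button is squeezed in, pull the shaft out past the first stop to the second one, and finish still holding it there, fully extended with the button squeezed in, for me to take over from you; leave the spoon, clip, mug and jar around it where they are.

Things in the scene. Friction and masses are not known exactly. Their poses are not given: they have to be found in the camera images.
- reacher: Reacher-grabber fixed on its side in a bamboo rack (base 90 x 300 x 14 mm), immovable. Origin on the worktop under the shaft's axis; z up. The level shaft lies 85 mm up along +y and pulls out to +y. In mm: black pistol grip, a bar from the shaft to x -125 (robot side), y -223 to -197, z 70 to 100; housing 44 x 90 x 36 round (0, -190, 85); 24 mm outer tube y -150 to 30; jaw tips at y 320 when in.
- squeeze_point (a point): Point 85 mm up, midway between the back of the pistol grip (28 mm to the reacher's -y) and the trigger's front (28 mm to +y), free on both sides and below: from above, one finger behind the grip and one before the trigger squeeze them together. Axes as the reacher's. 56 mm across at rest, about 39 mm fully squeezed.
- trigger (a joint): Angle of the grey trigger, a bar 88 x 8 x 22 mm high alongside the pistol grip on its +y side, 22 mm gap, hinged about the vertical at (-22, -171, 85) mm in the reacher's frame. 0 = let go, 0.32 rad = fully in; the free end swings to the grip (-y). A spring pushes it back (3 N, fully in 8 N, at squeeze_point). It works the jaw.
- collar (a point): Centre of the square black collar on the shaft (30 mm wide along the reacher's x, 70 long along y, 30 high), moves with it; 85 mm up, axes as the reacher's. In the middle of its +x face (away from the robot) is the round push button (17 mm across). A pinch here from above, closing along the reacher's x, covers the button: 36 mm across at rest, 30 mm with the button in.
- shaft (a joint): Pull-out of the shaft along the reacher's +y: 0 = in, 0.055 = first stop, 0.110 m = second stop, also the solid end of travel. A spring draws it back in; with friction the pull takes 5 to 7 N. With the button out it is locked at 0 and locks again at each stop; with the button held in it slides past the first stop without a catch.
- button (a joint): How far the collar's push button is in, along the reacher's -x: 0 = out (standing 6 mm proud of the collar), 0.006 m = flush; it springs back (3.6 N to start, 7.2 N flush) and unlocks the shaft from 0.004 m on.
- wooden_spoon: Wooden spoon, 260 mm long, lying on the worktop beyond the reacher (on its +x side). Origin under its middle. Leave alone.
- clip: Aluminium clip, 75 x 28 x 14 mm, lying on the worktop on the robot's side of the reacher. Origin under its centre. Leave alone.
- mug: White mug, 80 mm across, 90 mm high, on the worktop on the robot's side of the shaft (-x side), about level with the collar's travel. Origin under its centre. Leave alone.
- spice_jar: Small jar with a steel cap, 48 mm across, 100 mm high, on the worktop on the robot's side of the reacher, near the pistol grip. Origin under its centre. Leave alone.

How it is judged (in metres and radians):
On the way, in this order (a step that is already met when the one before it is completed fails the run):
1. the trigger is squeezed fully in by the fingers, the shaft still in (value of joint trigger above 0.28 rad and contact force between the fingers and trigger above 1 N and value of joint shaft below 0.01 m), for 0.1 s.
2. the trigger is let go and springs back out, the shaft still in (value of joint trigger below 0.04 rad and contact force between the fingers and trigger below 0.1 N and value of joint shaft below 0.01 m), for 0.1 s.
3. the fingers squeeze the collar's button in, the shaft still in (value of joint button above 0.004 m and contact force between the fingers and button above 1 N and value of joint shaft below 0.02 m), for 0.05 s.
4. the shaft is drawn past the first stop by the fingers on the collar (value of joint shaft above 0.065 m and contact force between the fingers and shaft above 2 N), for 0.05 s.
At the end, for the whole second after the job is handed in: Shaft at the second stop (within 6 mm of 110 mm) and still, the fingers pinching the collar (over 5 N) with its button held in (at least 4 mm), so that the gripper alone keeps it out against its spring; trigger back out (under 0.04 rad); spoon, clip, mug, jar moved at most 30 mm (value of joint shaft above 0.104 m and value of joint button above 0.004 m and contact force between the fingers and button above 2 N and contact force between the fingers and shaft above 5 N and velocity of joint shaft between -0.01 and 0.01 m/s and value of joint trigger below 0.04 rad); the arm keeps its last pose, push and grip.
It fails at once if the spoon, clip, mug or jar is moved by more than 30 mm (distance of any of wooden_spoon, clip, mug, spice_jar from where it was at the start of the episode above 0.03 m).
It also fails if it takes over 51 s, if anything falls off the work surface, if the arm or the gripper's body presses on something with over 40 N, if the wrist force passes 120 N, or if a joint passes its speed limit or range.

ROBOT

A 6-joint arm with a two-finger parallel gripper is mounted at the origin on the work surface. World frame = base frame: x ahead of the robot, y to its left, z up, the work surface at z = 0. Lengths are in mm, angles in degrees, forces in N, time in s.
With the tool pointing down it reaches from about 300 to 850 mm from the base axis. Payload 4.2 kg.
Tool frame: the origin (TCP) lies between the finger pads; the fingertips stand 14 mm ahead of it and the grasp point (between the pads) lies 5 mm behind it; z points along the fingers, y is the line along which they close (so a half turn about z gives the same grasp; the last joint's range is limited). The gripper opens to 91 mm and grips with 3 to 60 N. Pads are 32 mm wide; open, the fingers measure 118 mm over their backs; the gripper's body (76 mm by 178 mm) begins 60 mm behind the grasp point.
Start: joints at [-76.375, 18.312, 89.639, -0, 72.044, -1.146], TCP at [146.601, -556.013, 227.976] pointing down, gripper open.
Joint ranges: [-177.97, 177.97], [-48.28, 115.42], [12.27, 149.76], [-77.06, 257.06], [2.81, 150.46], [-146.56, 146.56]. Speed limits (degrees/s): [147.25, 147.25, 180, 180, 180, 180].

INTERFACE

Orientations are given as [roll, pitch, yaw] about the fixed x, y, z axes, in that order (R = Rz(yaw) Ry(pitch) Rx(roll)).
In Python, from workcell import * gives the robot as it stands. The module is installed in compiled form; this text tells all that it offers.
- The arm moves only by the tool send_rows, never from a script. Its argument "deltas" is a list of rows, each a list of 2 entries, a list of its own where there are three numbers: the shift along the tool's x, y, z normalised to -1 to 1, where 1 is 0.5 m, then the turn, a rotation vector about the tool's x, y, z normalised to -1 to 1, where 1 is 0.5 rad. A call has 1 to 10 rows; each row shifts and turns the commanded pose from where the row before left it, along the tool's axes as they then stand; what a row does not reach is not made up. A row lasts 1/10 s, in which the tool goes at most 50 mm and 8.59 degrees, less where a joint would pass 70% of its speed; a pose out of reach is approached as far as the arm can. A call with a number of a shift or a turn outside -1 to 1 is refused whole. A call with a gripper value outside its range is refused whole. "grip" is the closure, from 0 (fully open) to 1 (shut), set as the call begins (left out, the last holds). The fingers move at their own pace and stop on an object; "grip_force" is the grip in N (left out, the last holds). Time passes only in rows, so rows that do not move let the fingers close. It gives the time, the measured TCP pose, the force, the opening and the grip force at its end, in the units of the state.
- state(): the state, without advancing time (a new reading comes with each control period).
- grab_frame(name): name is "side" or "top"; returns the picture (480x640x3 uint8, red, green, blue); there is no depth.
- calibration(name): a dict with "mtx" (3x3 intrinsics, pixels), "R" (3x3) and "t" (3): a world point X has camera coordinates R X + t. Camera axes: x right, y down, z forward; pixel columns grow to the right and rows downward; lengths in mm; the calibration is good to about 2 mm. A picture is of the moment at which its call begins. calibration takes no time and is no camera call.
- job_done(): hands the job in; it is judged then, once.
Trained networks look in the newest picture that a camera, given by its name, has taken for a name from the list of things; names that differ only in an ending like _2 or _b are one class to them, and where a whole thing is asked for, a point or a joint stands for the part that bears it (a point fixed in the world has none). Each returns a list of dicts, best first, with "p" (0 to 1); they miss things now and then, are a little off and sometimes report something else, mostly with a low value. They report only what shows in the picture. A call takes as long as a camera call.
- trace(camera, label): "pixels" (480x640 bool, what is visible of it) and "bbox" ([left, top, width, height] in pixels, round what is visible of it).
The state is a dict: "time_s": time; "qpos": joint angles; "qvel": joint speeds; "effort": joint torques, N m; "ee_pos": TCP position; "ee_rot": TCP orientation; "force": force on the tool from outside, world axes, zero at the start; "torque": the same for the moment, N m; "gripper_width": finger opening in mm; "gripper_force": force on a finger pad.
Only numpy, scipy, OpenCV 4.12 (cv2) and the standard library are available. Lean on these libraries where they do the work, as an engineer would, in place of code of your own. Each camera call takes 0.05 s, during which the arm holds its last target. There are 200 camera calls.

## Working session

There is one attempt and no reset: what is moved stays moved. The work goes in short steps, Python scripts to look and compute and a tool call to move; the robot and the scene stay as the last step left them, time stands still between calls to the robot, and variables do not carry over. Pictures are saved under pics/ and viewed, at most 10 in all, crops included, and the job is handed in when it is done.

Besides the shell and the picture viewer there is one more tool, called after "Call:" as a command line: name --argument value ..., lists and objects as JSON in quotes. send_rows: Moves the arm, as the interface text tells. Scaled input: -1 to 1 covers 0.5 m each way for a shift and 0.5 rad each way for a turn. Its arguments: {"type":"object","properties":{"deltas":{"type":"array","items":{"type":"array"}},"grip":{"type":"number"},"grip_force":{"type":"number"}},"required":["deltas"]}

```bash
mkdir -p pics; python3 - <<'E'
from workcell import *
import cv2,numpy as np
print(state())
for c in ("side","top"):
    im=grab_frame(c); cv2.imwrite(f"pics/{c}0.png",im[:,:,::-1])
    k=calibration(c); print(c,k)
    for l in ("reacher","collar","trigger","button","mug","spice_jar","clip","wooden_spoon"):
        r=trace(c,l)
        for d in r[:2]:
            m=d["pixels"]; ys,xs=np.nonzero(m); print(l,round(d["p"],2),d["bbox"],m.sum(),xs.mean().round(1),ys.mean().round(1))
E
```

```text
{'time_s': 0.0, 'qpos': array([-7.63764637e+01,  1.83512296e+01,  8.97059595e+01, -4.47476137e-04,
        7.20433458e+01, -1.14476824e+00]), 'qvel': array([ 0.06224055,  0.02443054,  0.02979445, -0.01485063, -0.00504973,
        0.03204438]), 'effort': array([-1.90973983e-04, -4.12463593e+01, -2.31972492e+01,  7.26050092e-02,
        4.55481070e-02, -1.38487308e-04]), 'ee_pos': array([ 146.47125085, -555.5396842 ,  227.12740797]), 'ee_rot': array([-1.79899477e+02, -1.58319532e-03,  1.47684415e+01]), 'force': array([-0.22049443, -0.44868239,  0.00400016]), 'torque': array([-0.0363961 , -0.00021649,  0.04056988]), 'gripper_force': 0.0, 'gripper_width': 91.03164795932658}
side {'mtx': array([[463.84356309,   0.        , 323.4542378 ],
       [  0.        , 463.84356309, 240.02404635],
       [  0.        ,   0.        ,   1.        ]]), 'R': array([[ 0.87871131, -0.47710516, -0.01539781],
       [-0.31136549, -0.54841264, -0.77607674],
       [ 0.36182586,  0.68674176, -0.63045047]]), 't': array([-532.42674371,  204.68263958,  542.20397922])}
reacher 0.67 [172.5, 146.3, 257.1, 250.4] 1
[... 710 characters left out ...]
9852346,  0.02266535, -0.04936791],
       [ 0.04879297, -0.0252552 , -0.99848957]]), 't': array([-62.45300367, 557.5077235 , 861.20455167])}
reacher 0.92 [60.3, 192.1, 394.0, 130.4] 15168 319.3 253.1
collar 0.7 [130.5, 354.0, 74.9, 66.8] 3461 166.0 389.0
collar 0.64 [57.8, 254.3, 203.4, 69.4] 3091 169.2 282.0
trigger 0.81 [397.8, 240.5, 20.2, 61.9] 393 406.3 270.4
mug 0.76 [128.5, 355.6, 73.3, 63.0] 3337 166.6 388.8
mug 0.46 [396.5, 241.6, 22.0, 59.6] 455 406.3 270.7
spice_jar 0.84 [351.0, 330.1, 34.4, 43.0] 1090 368.7 350.0
clip 0.64 [279.2, 294.0, 25.7, 49.4] 638 291.5 315.5
clip 0.45 [398.5, 241.6, 21.8, 59.8] 469 406.3 270.0
wooden_spoon 0.86 [205.4, 152.1, 162.3, 52.9] 2005 277.1 174.7
```

View pics/top0.png

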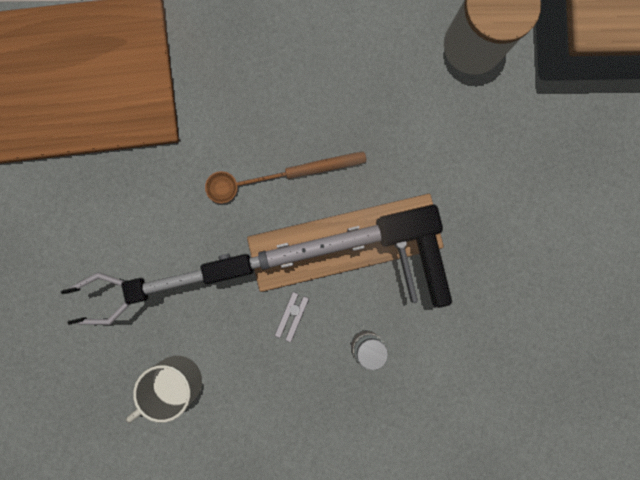

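View pics/side0.png

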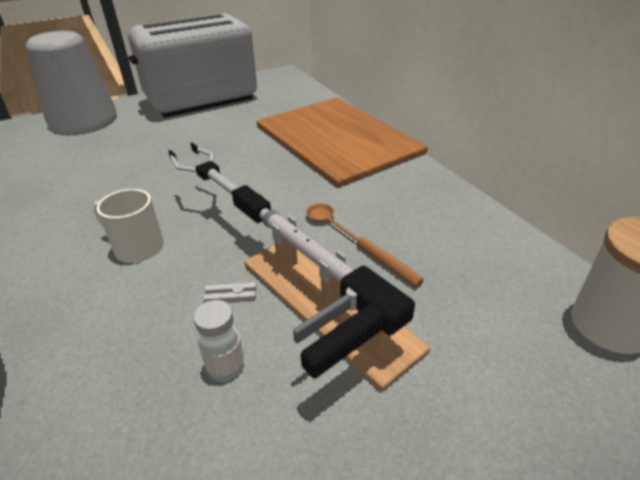

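The top view shows the shaft running from the housing at (410,225) through the collar at (227,268), with its button at (223,257), to the jaw at (134,291). The grip runs down to (440,305) and the trigger lies along about (407,272). The mug is at (162,393), the jar at (372,350) and the clip at (291,316). The side view agrees. Next I fit the model boxes to the dark parts in both views.

```bash
cat > h.py <<'E'
from workcell import *
import cv2,numpy as np
from scipy.optimize import minimize
from itertools import product
def box(x0,x1,y0,y1,z0,z1): return np.array(list(product((x0,x1),(y0,y1),(z0,z1))),float)
def T(p,X):
    c,s=np.cos(p[2]),np.sin(p[2]); R=np.array([[c,-s,0],[s,c,0],[0,0,1]])
    return X@R.T+np.array([p[0],p[1],0])
def proj(k,X):
    u=(X@k["R"].T+k["t"])@k["mtx"].T; return u[:,:2]/u[:,2:]
def ray(k,uv,z):
    d=k["R"].T@np.linalg.inv(k["mtx"])@np.array([*uv,1.]); o=-k["R"].T@k["t"]; return o+d*(z-o[2])/d[2]
E
python3 - <<'E'
from h import *
M={};K={}
for c in("top","side"):
    K[c]=calibration(c); g=cv2.imread(f"pics/{c}0.png").max(2)
    m=(g<42).astype(np.uint8)
    roi=np.zeros_like(m)
    if c=="top": roi[195:312,195:456]=1
    else: roi[180:222,228:272]=1; roi[262:378,298:416]=1
    M[c]=m*roi
    cv2.imwrite(f"pics/m_{c}.png",M[c]*255)
def boxes(p): return [box(-22,22,-235,-145,67,103),box(-125,0,-223,-197,70,100),box(-15,15,p[3]-35,p[3]+35,70,100)]
def render(p,c):
    im=np.zeros((480*4,640*4),np.uint8)
    for b in boxes(p):
        h=cv2.convexHull(proj(K[c],T(p,b)).astype(np.float32)); cv2.fillConvexPoly(im,np.round(h*4*16+24).astype(int),1,shift=4)
    return cv2.resize(im.astype(np.float32),(640,480),interpolation=cv2.INTER_AREA)
def cost(p,cs=("top","side")): 
    return sum(np.abs(render(p,c)-M[c]).sum()/M[c].sum() for c in cs)
a=ray(K["top"],(410,225),103); b=ray(K["top"],(227,268),100); d=b-a; yaw=np.arctan2(-d[0],d[1])
L=np.hypot(d[0],d[1]); u=np.array([-np.sin(yaw),np.cos(yaw)]); o=a[:2]+190*u
p0=[*o,yaw,L-190]; print(np.round(p0,3))
for cs in(("top",),("side",),("top","side")):
    r=minimize(cost,p0,args=(cs,),method="Nelder-Mead",options=dict(initial_simplex=np.array([p0]+[np.add(p0,e) for e in np.diag([6,6,.04,8])]),maxiter=300,xatol=.02,fatol=1e-5))
    print(cs,np.round(r.x,4),np.degrees(r.x[2]),r.fun)
p=r.x
for n,X in dict(squeeze=[-78,-195,85],collar=[0,p[3],85],collarend=[0,p[3]+110,85]).items(): print(n,T(p,np.array([X],float)).round(1))
for n,uv,z in(("mug",(162,393),90),("jar",(372,354),100),("clip",(291,316),10),("spoon",(277,175),8)):
    w=ray(K["top"],uv,z); q=T([0,0,-p[2]],np.array([w-[p[0],p[1],0]])); print(n,w.round(),q.round())
o=[cv2.imread(f"pics/{c}0.png") for c in("top","side")]
for i,c in enumerate(("top","side")):
    e=(render(p,c)>.5).astype(np.uint8); cn,_=cv2.findContours(e,0,2); cv2.drawContours(o[i],cn,-1,(0,255,0),1)
cv2.imwrite("pics/ov.png",np.vstack([o[0][185:330,190:470],o[1][170:390,170:450]]))
E
```

```text
[ 5.30509e+02 -1.05670e+01  2.08000e-01  7.61140e+01]
('top',) [ 5.300526e+02 -1.047010e+01  2.157000e-01  7.817810e+01] 12.35942354540307 0.4282373305833824
('side',) [ 5.319725e+02 -8.859900e+00  2.226000e-01  7.965450e+01] 12.753322720361117 0.38348483464279187
('top', 'side') [ 5.300506e+02 -1.001480e+01  2.189000e-01  7.705530e+01] 12.542732829833291 0.8212787690221057
squeeze [[ 496.3 -217.3   85. ]]
collar [[513.3  65.2  85. ]]
collarend [[489.4 172.6  85. ]]
mug [341. 159.  90.] [[-148.  206.   90.]]
jar [ 389. -138.  100.] [[-165.  -94.  100.]]
clip [437. -22.  10.] [[-93.   9.  10.]]
spoon [661.  -4.   8.] [[129. -22.   8.]]
```

View pics/ov.png

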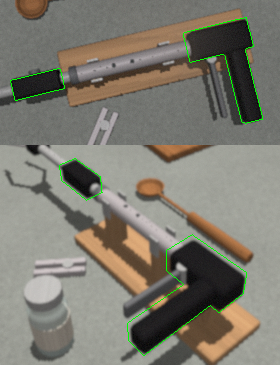

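```bash
cat >> h.py <<'E'
from scipy.spatial.transform import Rotation as Ro
P=[530.5,-9.8,np.radians(12.5)]; CY=77.5
def plan(rx,ry,z,yaw=12.5):
    s=state(); R=Ro.from_euler("xyz",s["ee_rot"],degrees=True)
    g=T(P,np.array([[rx,ry,z]],float))[0]; G=Ro.from_euler("xyz",[180,0,yaw],degrees=True)
    d=g-s["ee_pos"]; print("goal",g.round(1),"tool shift/500",(R.inv().apply(d)/500).round(4),"in goal frame",(G.inv().apply(d)/500).round(4),"turn/.5",((R.inv()*G).as_rotvec()/.5).round(4))
    q=T([0,0,-P[2]],np.array([s["ee_pos"]-[P[0],P[1],0]]))[0]
    print("t",s["time_s"],"reacher-frame tcp",q.round(1),"rot",s["ee_rot"].round(2),"F",s["force"].round(1),"w",round(s["gripper_width"],1),"gf",round(s["gripper_force"],1))
E
python3 -c "
from h import *
plan(-82,-202.5,180)"
```

```text
goal [ 494.3 -225.2  180. ] tool shift/500 [ 0.841  -0.4624  0.096 ] in goal frame [ 0.822  -0.4953  0.096 ] turn/.5 [ 0.0002 -0.0001  0.0792]
t 0.9 reacher-frame tcp [-493.  -450.2  228. ] rot [179.99  -0.    14.77] F [-0.2 -0.5 -0.8] w 91.5 gf 0.0
```

Call:
send_rows --deltas '[[[0, 0, 0], [0, 0, 0.079]], [[0.08, -0.05, 0.01], [0, 0, 0]], [[0.08, -0.05, 0.01], [0, 0, 0]], [[0.08, -0.05, 0.01], [0, 0, 0]], [[0.08, -0.05, 0.01], [0, 0, 0]], [[0.08, -0.05, 0.01], [0, 0, 0]], [[0.08, -0.05, 0.01], [0, 0, 0]], [[0.08, -0.05, 0.01], [0, 0, 0]], [[0.08, -0.05, 0.01], [0, 0, 0]], [[0.08, -0.04, 0.01], [0, 0, 0]]]' --grip 0 --grip_force 15

```text
time_s: 1.9
ee_pos: [451.5, -261.4, 183.1]
ee_rot: [180.0, -0.0, 12.5]
force: [0.5, -0.5, -0.5]
gripper_width: 91.1
gripper_force: 0.0
```

Call:
send_rows --deltas '[[[0.05, -0.025, 0], [0, 0, 0]], [[0.05, -0.02, 0], [0, 0, 0]], [[0, 0, 0], [0, 0, 0]], [[0, 0, 0], [0, 0, 0]]]'

```text
time_s: 2.3
ee_pos: [494.3, -230.3, 182.8]
ee_rot: [180.0, 0.0, 12.6]
force: [-0.5, -0.0, 0.2]
gripper_width: 91.2
gripper_force: 0.0
```

```bash
python3 -c "
from h import *
plan(-82,-202.5,80)
cv2.imwrite('pics/t1.png',np.hstack([grab_frame('side')[150:450,150:550,::-1],grab_frame('top')[150:450,250:600,::-1]]))"
```

```text
goal [ 494.3 -225.2   80. ] tool shift/500 [ 0.0024 -0.0098  0.2055] in goal frame [ 0.0022 -0.0098  0.2055] turn/.5 [0.0001 0.0017 0.0028]
t 2.3 reacher-frame tcp [ -83.1 -207.4  182.8] rot [1.800e+02 5.000e-02 1.258e+01] F [-0.5 -0.   0.2] w 91.2 gf 0.0
```

View pics/t1.png

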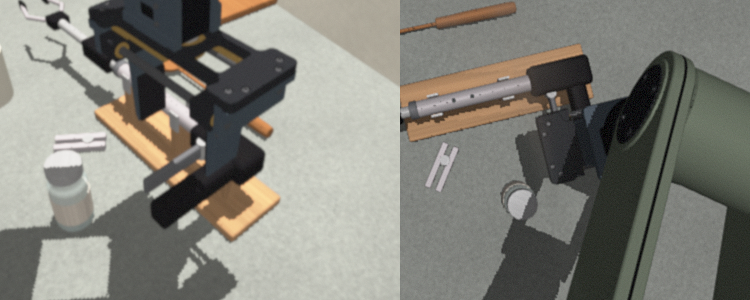

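The gripper hangs over the grip and trigger, with the front finger to the trigger's +y side and the back finger behind the grip, so I can descend.

Call:
send_rows --deltas '[[[0.002, -0.01, 0], [0, 0, 0]], [[0, 0, 0.06], [0, 0, 0]], [[0, 0, 0.06], [0, 0, 0]], [[0, 0, 0.05], [0, 0, 0]], [[0, 0, 0.036], [0, 0, 0]], [[0, 0, 0], [0, 0, 0]], [[0, 0, 0], [0, 0, 0]]]'

```text
time_s: 3.1
ee_pos: [494.1, -225.8, 80.4]
ee_rot: [180.0, -0.0, 12.5]
force: [0.2, -0.5, 0.8]
gripper_width: 91.3
gripper_force: 0.0
```

```bash
python3 -c "
from h import *
plan(-82,-202.5,80)
cv2.imwrite('pics/t2.png',np.hstack([grab_frame('side')[200:420,200:500,::-1]]))"
```

```text
goal [ 494.3 -225.2   80. ] tool shift/500 [ 0.0005 -0.0009  0.0008] in goal frame [ 0.0005 -0.0009  0.0008] turn/.5 [ 0.0005 -0.0004 -0.0014]
t 3.1 reacher-frame tcp [ -82.3 -203.    80.4] rot [ 1.7999e+02 -1.0000e-02  1.2460e+01] F [ 0.2 -0.5  0.8] w 91.3 gf 0.0
```

View pics/t2.png

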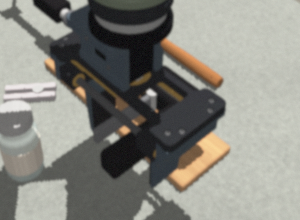

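The fingers are down on either side of the grip and trigger with no contact force. I'll squeeze now.

Call:
send_rows --deltas '[[[0, 0, 0], [0, 0, 0]], [[0, 0, 0], [0, 0, 0]], [[0, 0, 0], [0, 0, 0]], [[0, 0, 0], [0, 0, 0]], [[0, 0, 0], [0, 0, 0]], [[0, 0, 0], [0, 0, 0]], [[0, 0, 0], [0, 0, 0]], [[0, 0, 0], [0, 0, 0]]]' --grip 1 --grip_force 20

```text
time_s: 3.95
ee_pos: [494.7, -228.1, 80.0]
ee_rot: [179.7, -0.0, 12.6]
force: [0.4, -8.5, -2.7]
gripper_width: 41.0
gripper_force: 19.3
```

Call:
send_rows --deltas '[[[0, 0.004, 0], [0, 0, 0]], [[0, 0, 0], [0, 0, 0]], [[0, 0, 0], [0, 0, 0]], [[0, 0, 0], [0, 0, 0]], [[0, 0, 0], [0, 0, 0]], [[0, 0, 0], [0, 0, 0]]]' --grip_force 30

```text
time_s: 4.55
ee_pos: [494.8, -228.3, 80.0]
ee_rot: [179.9, 0.0, 12.5]
force: [-1.0, -6.5, -1.7]
gripper_width: 40.6
gripper_force: 28.8
```

```bash
python3 -c "
from h import *
plan(-82,-202.5,80)
cv2.imwrite('pics/t3.png',cv2.resize(grab_frame('side')[100:420,150:500,::-1],None,fx=1.7,fy=1.7))"
```

```text
goal [ 494.3 -225.2   80. ] tool shift/500 [ 0.0003 -0.0062 -0.0001] in goal frame [ 0.0003 -0.0062 -0.    ] turn/.5 [0.0042 0.0001 0.0014]
t 4.55 reacher-frame tcp [ -82.2 -205.6   80. ] rot [179.88   0.    12.54] F [-1.  -6.5 -1.7] w 40.6 gf 28.8
```

View pics/t3.png

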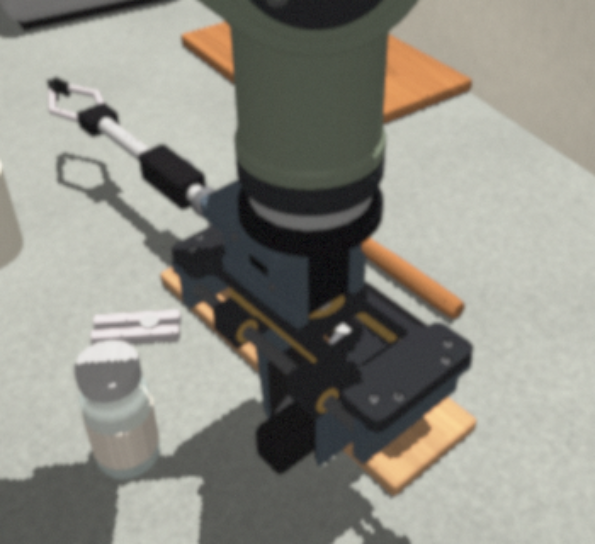

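The jaw at upper left has closed, and the width hardly changed from 20 N to 30 N, so the trigger is at its stop. I'll release and lift.

Call:
send_rows --deltas '[[[0, -0.004, 0], [0, 0, 0]], [[0, 0, 0], [0, 0, 0]], [[0, 0, 0], [0, 0, 0]], [[0, 0, 0], [0, 0, 0]], [[0, 0, 0], [0, 0, 0]], [[0, 0, 0], [0, 0, 0]], [[0, 0, 0], [0, 0, 0]], [[0, 0, 0], [0, 0, 0]], [[0, 0, 0], [0, 0, 0]], [[0, 0, 0], [0, 0, 0]]]' --grip 0

```text
time_s: 5.6
ee_pos: [494.3, -225.5, 79.9]
ee_rot: [180.0, -0.0, 12.5]
force: [-0.8, 0.1, -0.6]
gripper_width: 91.5
gripper_force: 0.0
```

Call:
send_rows --deltas '[[[0, 0, -0.06], [0, 0, 0]], [[0, 0, -0.06], [0, 0, 0]], [[0, 0, -0.06], [0, 0, 0]], [[0, 0, -0.06], [0, 0, 0]], [[0, 0, 0], [0, 0, 0]], [[0, 0, 0], [0, 0, 0]]]'

```text
time_s: 6.2
ee_pos: [494.2, -225.4, 200.2]
ee_rot: [180.0, -0.0, 12.5]
force: [0.7, 0.7, -0.5]
gripper_width: 91.2
gripper_force: 0.0
```

```bash
python3 -c "
from h import *
plan(1,CY,200,-77.5);plan(1,CY,200,102.5); print(state()['qpos'].round(1))"
```

```text
goal [514.7  66.1 200. ] tool shift/500 [ 1.662e-01 -5.602e-01  2.000e-04] in goal frame [-5.602e-01 -1.661e-01  4.000e-04] turn/.5 [-1.0000e-04 -2.1000e-03  3.1418e+00]
t 6.2 reacher-frame tcp [ -82.1 -202.6  200.2] rot [ 1.7996e+02 -4.0000e-02  1.2500e+01] F [ 0.7  0.7 -0.5] w 91.2 gf 0.0
goal [514.7  66.1 200. ] tool shift/500 [ 1.662e-01 -5.602e-01  2.000e-04] in goal frame [5.602e-01 1.661e-01 4.000e-04] turn/.5 [ 2.1000e-03 -1.0000e-04 -3.1414e+00]
t 6.2 reacher-frame tcp [ -82.1 -202.6  200.2] rot [ 1.7996e+02 -4.0000e-02  1.2500e+01] F [ 0.7  0.7 -0.5] w 91.2 gf 0.0
[-25.7  16.5  96.4  -0.   67.   51.8]
```

Call:
send_rows --deltas '[[[0.024, -0.08, 0], [0, 0, 0]], [[0.024, -0.08, 0], [0, 0, 0]], [[0.024, -0.08, 0], [0, 0, 0]], [[0.024, -0.08, 0], [0, 0, 0]], [[0.024, -0.08, 0], [0, 0, 0]], [[0.024, -0.08, 0], [0, 0, 0]], [[0.022, -0.08, 0], [0, 0, 0]], [[0, 0, 0], [0, 0, 0]]]'

```text
time_s: 7.0
ee_pos: [513.7, 70.0, 198.1]
ee_rot: [-179.9, 0.2, 12.8]
force: [0.2, -0.9, -0.4]
gripper_width: 91.3
gripper_force: 0.0
```

Call:
send_rows --deltas '[[[0, 0, 0], [0, 0, -0.28]], [[0, 0, 0], [0, 0, -0.28]], [[0, 0, 0], [0, 0, -0.28]], [[0, 0, 0], [0, 0, -0.28]], [[0, 0, 0], [0, 0, -0.28]], [[0, 0, 0], [0, 0, -0.28]], [[0, 0, 0], [0, 0, -0.28]], [[0, 0, 0], [0, 0, -0.28]], [[0, 0, 0], [0, 0, -0.28]], [[0, 0, 0], [0, 0, -0.28]]]'

```text
time_s: 8.0
ee_pos: [513.7, 64.9, 198.3]
ee_rot: [-179.8, 0.0, 93.0]
force: [0.2, 0.0, 0.6]
gripper_width: 91.3
gripper_force: 0.0
```

Call:
send_rows --deltas '[[[0, 0, 0], [0, 0, -0.28]], [[0, 0, 0], [0, 0, -0.061]], [[0, 0, 0], [0, 0, 0]], [[0, 0, 0], [0, 0, 0]]]'

```text
time_s: 8.4
ee_pos: [514.1, 65.3, 199.0]
ee_rot: [-179.9, 0.0, 102.4]
force: [-0.2, 0.3, -0.2]
gripper_width: 91.0
gripper_force: 0.0
```

```bash
python3 -c "
from h import *
plan(1,CY,82,102.5); print(state()['qpos'].round(1))
cv2.imwrite('pics/t4.png',np.hstack([grab_frame('side')[100:400,100:480,::-1],grab_frame('top')[150:450,100:500,::-1]]))"
```

```text
goal [514.7  66.1  82. ] tool shift/500 [0.0012 0.002  0.2339] in goal frame [0.0012 0.0015 0.2339] turn/.5 [-0.0041  0.0001 -0.0031]
t 8.4 reacher-frame tcp [  0.3  76.9 199. ] rot [-179.88    0.    102.41] F [-0.2  0.3 -0.2] w 91.0 gf 0.0
[ 6.  14.5 99.5 -0.  66.1 -6.4]
```

View pics/t4.png

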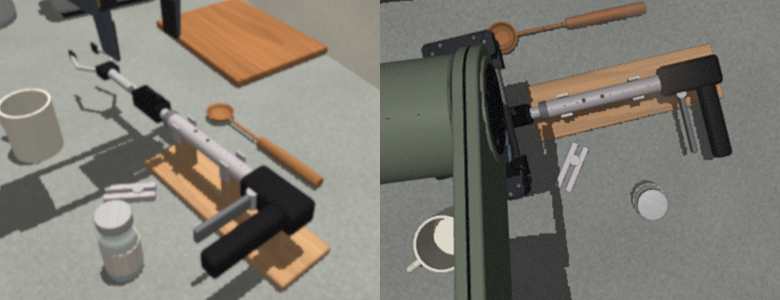

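The jaw has reopened and the grey trigger is back out. The gripper is square over the collar and clear of the mug, so I'll descend.

Call:
send_rows --deltas '[[[0.001, 0, 0.06], [0, 0, 0]], [[0, 0, 0.06], [0, 0, 0]], [[0, 0, 0.06], [0, 0, 0]], [[0, 0, 0.04], [0, 0, 0]], [[0, 0, 0.018], [0, 0, 0]], [[0, 0, 0], [0, 0, 0]], [[0, 0, 0], [0, 0, 0]]]'

```text
time_s: 9.2
ee_pos: [515.3, 66.5, 81.7]
ee_rot: [179.9, 0.0, 102.5]
force: [0.0, -0.2, 0.8]
gripper_width: 90.7
gripper_force: 0.0
```

Call:
send_rows --deltas '[[[0, 0, 0], [0, 0, 0]], [[0, 0, 0], [0, 0, 0]], [[0, 0, 0], [0, 0, 0]], [[0, 0, 0], [0, 0, 0]], [[0, 0, 0], [0, 0, 0]], [[0, 0, 0], [0, 0, 0]], [[0, 0, 0], [0, 0, 0]], [[0, 0, 0], [0, 0, 0]]]' --grip 1 --grip_force 35

```text
time_s: 10.0
ee_pos: [513.9, 66.3, 80.9]
ee_rot: [-179.9, 0.0, 102.5]
force: [-5.7, -1.9, 6.8]
gripper_width: 30.5
gripper_force: 9.8
```

```bash
python3 -c "
from h import *
plan(0,CY+112,80,102.5)"
```

```text
goal [489.5 175.2  80. ] tool shift/500 [ 0.2232 -0.0006  0.0018] in goal frame [ 0.2232 -0.0006  0.0018] turn/.5 [-0.0038  0.     -0.0006]
t 10.0 reacher-frame tcp [ 0.3 77.9 80.9] rot [-179.89    0.    102.48] F [-5.7 -1.9  6.8] w 30.5 gf 9.8
```

Call:
send_rows --deltas '[[[0, 0, 0], [0, 0, 0]], [[0, 0, 0], [0, 0, 0]], [[0, 0, 0], [0, 0, 0]], [[0, 0, 0], [0, 0, 0]]]'

```text
time_s: 10.4
ee_pos: [513.9, 66.3, 80.9]
ee_rot: [-179.9, -0.0, 102.5]
force: [-3.2, -0.8, 2.8]
gripper_width: 29.7
gripper_force: 35.0
```

Call:
send_rows --deltas '[[[0.01, 0, 0], [0, 0, 0]], [[0.02, 0, 0], [0, 0, 0]], [[0.03, 0, 0], [0, 0, 0]], [[0.03, 0, 0], [0, 0, 0]], [[0.03, 0, 0], [0, 0, 0]], [[0.03, 0, 0], [0, 0, 0]], [[0.03, 0, 0], [0, 0, 0]], [[0.02, 0, 0], [0, 0, 0]], [[0.01, 0, 0], [0, 0, 0]], [[0, 0, 0], [0, 0, 0]]]'

```text
time_s: 11.4
ee_pos: [492.0, 168.9, 81.0]
ee_rot: [180.0, 0.1, 102.5]
force: [-0.3, -4.5, 2.2]
gripper_width: 30.2
gripper_force: 35.0
```

```bash
python3 -c "
from h import *
plan(0,CY+110.5,80,102.5)"
```

```text
goal [489.8 173.7  80. ] tool shift/500 [ 0.0104 -0.0021  0.0019] in goal frame [ 0.0104 -0.0021  0.0019] turn/.5 [0.0005 0.0019 0.001 ]
t 11.4 reacher-frame tcp [  1.1 182.8  81. ] rot [1.7999e+02 6.0000e-02 1.0253e+02] F [-0.3 -4.5  2.2] w 30.2 gf 35.0
```

Call:
send_rows --deltas '[[[0.004, 0, 0], [0, 0, 0]], [[0.004, 0, 0], [0, 0, 0]], [[0.004, 0, 0], [0, 0, 0]], [[0.004, 0, 0], [0, 0, 0]], [[0, 0, 0], [0, 0, 0]], [[0, 0, 0], [0, 0, 0]], [[0, 0, 0], [0, 0, 0]]]'

```text
time_s: 12.1
ee_pos: [490.9, 174.0, 80.9]
ee_rot: [180.0, 0.3, 102.5]
force: [1.3, -13.4, 2.6]
gripper_width: 29.8
gripper_force: 35.0
```

```bash
python3 -c "
from h import *
plan(0,CY+110.5,80,102.5)"
```

```text
goal [489.8 173.7  80. ] tool shift/500 [-0.     -0.0022  0.0019] in goal frame [-0.     -0.0022  0.0019] turn/.5 [0.0006 0.0091 0.0012]
t 12.1 reacher-frame tcp [  1.1 188.   80.9] rot [179.98   0.26 102.54] F [  1.3 -13.4   2.6] w 29.8 gf 35.0
```

TCP travel is 110.1 mm and the pull has risen to 13 N, so the shaft is at its solid end. One look to check before handing in.

```bash
python3 -c "
from h import *
cv2.imwrite('pics/t5.png',np.hstack([grab_frame('side')[100:400,60:460,::-1],grab_frame('top')[150:450,20:420,::-1]]))
plan(0,CY+110.5,80,102.5)"
```

```text
goal [489.8 173.7  80. ] tool shift/500 [-0.     -0.0022  0.0019] in goal frame [-0.     -0.0022  0.0019] turn/.5 [0.0006 0.009  0.0011]
t 12.2 reacher-frame tcp [  1.1 188.   80.9] rot [179.98   0.26 102.53] F [  2.1 -12.6   2.6] w 30.1 gf 35.0
```

View pics/t5.png

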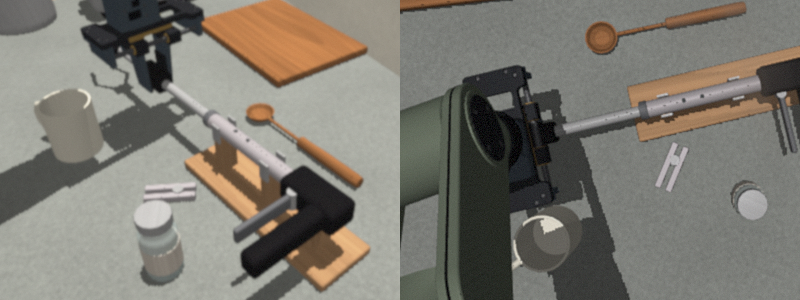

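The shaft is fully out with the collar in the fingers, the trigger is out, and the spoon, clip, mug and jar are where they were.

```bash
python3 -c "
from workcell import *
print(job_done())"
```

```text
the job is handed in; nothing more can be done
None
```

I proved the jaw with a full trigger squeeze and release, then pulled the shaft out to the second stop (about 110 mm); the gripper is still holding it there with the button in, the spoon, clip, mug and jar look unmoved, and the job is handed in, though no verdict came back.

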